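# Shut the bean gate and clear the doser of a coffee grinder

## Task

We are closing the bar and the coffee grinder is already switched off. Push the red bean gate under its hopper fully home so that the hopper is shut off, then pull the doser's black lever right through to its stop and let it spring all the way back, to clear the doser. Leave the steel cup under the doser and the other things on the counter standing where they are.

Things in the scene. Friction and masses are not known exactly. Their poses are not given: they have to be found in the camera images.
- grinder: Dark grey doser coffee grinder, fixed, 415 mm tall. Origin at counter level on the hopper's vertical axis; z up, front (doser, gate grip) along its -x, left +y. All mm, own frame: base x -180..110, y +-70; housing x -50..105, y +-65, to z 237; grind collar radius 54, z 237..262; gate housing x +-41, y +-39, z 262..286. Hopper: see hopper_rim. Doser: see doser_axis.
- hopper_rim (a point): Centre of the smoked hopper's rim, on the grinder's axis, 388 mm above the counter. The hopper is round: radius 36 mm at z 295, 78 at z 335, 80 at z 388; black lid of radius 82 above. It overhangs the gate, so a tool there must lean back to the grinder's front, about 40 degrees from vertical, to clear it.
- gate_grip (a point): Centre of the red gate grip, an upright block 14 mm thick (grinder's x), 34 wide (y), 30 high, on a steel slide 50 mm wide, 3 thick, its underside 11.5 below this point. In the grinder's frame: y 0, z 281 mm, x -95 mm when home, less by the joint value when open. Its front, top and both y sides are free; the doser's lid is 55 mm below this point.
- bean_gate (a joint): Sliding bean gate with the red grip, in m: 0 = fully home (shut, at its end stop by the hopper), 0.055 = fully open (out to the front). It slides level along the grinder's x; home is towards +x. Drags with about 3 N and stays where left. Starts 0.025 to 0.055 open.
- doser_axis (a point): Point on the doser's vertical axis, the lever's pivot, at lever height (185 mm above the counter; x -110, y 0 mm in the grinder's frame). The doser is a fixed drum of radius 49 mm about this axis, from 112 mm up to its lid at 226 mm, with a 5 mm nut on top.
- doser_lever (a joint): Sprung doser lever on the doser's vertical axis, in rad: 0 = rest, 1.0 = its stop. Pulled, it swings level, clockwise seen from above, from the grinder's right (-y) towards its front (-x). The spring takes it all the way back when let go; at the handle it needs about 2 N at the start, 6 N at the stop.
- lever_grip (a point): Middle of the lever's black handle, a level round bar 18 mm thick that points away from the doser's axis and reaches 71 to 139 mm from it. This point: 110 mm from the axis, 185 mm above the counter. In the grinder's frame it lies from the axis in direction (-sin a, -cos a), a = 0.15 rad + joint value. Free above, below and on both sides.
- catch_cup: Loose steel cup, radius 29 mm, 55 mm tall, origin at the centre of its underside; stands on the grinder's tray (38 mm above the counter) under the doser. To be left alone.
- tamper: Loose steel coffee tamper, radius 29 mm, 91 mm tall, upright, origin under its foot; on a black rubber mat left of the grinder. To be left alone.
- portafilter: Loose portafilter: steel bowl of radius 35 mm, 40 mm tall, origin under it, black handle reaching 162 mm along its -x; on the rubber mat. To be left alone.
- milk_jug: Loose steel milk jug with a handle, radius 42 mm, 110 mm tall, origin under it; right of the grinder or to its front right. To be left alone.
- sugar_jar: Loose white jar, radius 38 mm, 120 mm tall, origin under it; right of the grinder or to its front right. To be left alone.
- saucer: Loose white saucer, radius 58 mm, 14 mm tall, origin under it; right of the grinder or to its front right. To be left alone.
- coffee_cup: Loose white cup, radius 31 mm, 55 mm tall, standing on the saucer, origin under it. To be left alone.

How it is judged:
By the outcome, as a careful person would: the job done as asked, in the order asked, and still so for the second after the job is handed in, with the robot touching nothing.
It also fails if it takes over 54 s, if anything falls off the work surface, if the arm or the gripper's body presses on something with over 40 N, if the wrist force passes 120 N, or if a joint passes its speed limit or range.

## Robot

A 7-joint arm with a two-finger parallel gripper is mounted at the origin on the work surface. World frame = base frame: x ahead of the robot, y to its left, z up, the work surface at z = 0. Lengths are in m, angles in rad, forces in N, time in s.
With the tool pointing down it reaches from about 0.425 to 1.025 m from the base axis. Payload 9.4 kg.
Tool frame: the origin (TCP) lies midway between the tips of the shut fingers; the grasp point (between the pads) lies 19 mm behind it (env.hold_point_z is the distance from the TCP to the grasp point, in m); z points along the fingers, y is the line along which they close (so a half turn about z gives the same grasp; the last joint's range is limited). The gripper opens to 85 mm and grips with 20 to 120 N. Pads are 22 mm wide; open, the fingers measure 114 mm over their backs; the gripper's body (76 mm by 85 mm) begins 54 mm behind the grasp point. The pads swing forward as they close: fully open they stand 13 mm farther back than shut.
Start: joints at [-1.409, 0.599, -0.003, 1.599, 0.002, 0.943, -0.08], TCP at [0.171, 0.704, 0.231] pointing down, gripper open.
Joint ranges: [-2.57, 2.57], [-0.35, 1.97], [-1.29, 1.29], [0.11, 2.56], [-1.05, 4.19], [0.11, 1.86], [-2.63, 2.63]. Speed limits (rad/s): [2.22, 2.22, 3.01, 3.01, 3.14, 3.14, 3.14].

## Interface

Orientations are given as a 3x3 rotation matrix whose columns are the frame's x, y, z axes.
In Python, from rig import telemetry, optics, env gives the robot as it stands.
- The arm moves only by the tool step_arm, never from a script. Its argument "moves" is a list of rows, each an object of numbers: "x", "y", "z": the shift along the world's x, y, z normalised to -1 to 1, where 1 is 50 mm; "ax", "ay", "az": the turn, a rotation vector about the world's x, y, z normalised to -1 to 1, where 1 is 0.08 rad; "claw": the closure, from -1 (fully open) to 1 (shut). In form: [{"x": .., "y": .., "z": .., "ax": .., "ay": .., "az": .., "claw": ..}, ...]. A call has 1 to 10 rows; each row shifts and turns the commanded pose from where the row before left it; what a row does not reach is not made up. A row lasts 1/8 s, in which the tool goes at most 62.5 mm and 10.7 degrees, less where a joint would pass 70% of its speed; a pose out of reach is approached as far as the arm can. A call with a number of a shift or a turn outside -1 to 1 is refused whole. A call with a gripper value outside its range is refused whole. The fingers move at their own pace and stop on an object; "force" is the grip in N (left out, the last holds). Time passes only in rows, so rows that do not move let the fingers close. It gives the time, the measured TCP pose, the force, the opening and the grip force at its end, in the units of the state.
- telemetry.read_state(): the state, without advancing time (a new reading comes with each control period).
- optics.get_image(name): name is "scene" or "top" or "wrist"; returns the picture (400x640x3 uint8, blue, green, red); there is no depth.
- optics.get_calibration(name): a dict with "fx", "fy", "cx", "cy" (pixels), "k1" (the pictures are not rectified: a ray, as slopes to the right and down, at radius r is drawn at 1 + k1 r^2 times it, then the intrinsics apply), "rvec" (rotation vector, rad) and "tvec" (3), from world to camera coordinates, as OpenCV has them. Camera axes: x right, y down, z forward; pixel columns grow to the right and rows downward; lengths in m; the calibration is good to about 2 mm. A picture is of the moment at which its call begins: read the wrist's pose just before it. get_calibration takes no time and is no camera call; for the wrist camera it gives the pose at the moment of the call.
- env.close_job(): hands the job in; it is judged then, once.
The state is a dict: "clock": time; "joint_positions": joint angles; "qd": joint speeds; "tau": joint torques, N m; "position": TCP position; "orientation": TCP orientation; "force": force on the tool from outside, world axes, zero at the start; "torque": the same for the moment, N m; "width": opening from 0.0 (shut) to 1.0 (fully open); "grasp_force": force on a finger pad.
Only numpy, scipy, OpenCV 4.12 (cv2) and the standard library are available. Lean on these libraries where they do the work, as an engineer would, in place of code of your own. Each camera call takes 0.05 s, during which the arm holds its last target. There are 200 camera calls.

## Working session

There is one attempt and no reset: what is moved stays moved. The work goes in short steps, Python scripts to look and compute and a tool call to move; the robot and the scene stay as the last step left them, time stands still between calls to the robot, and variables do not carry over. Pictures are saved under pics/ and viewed, at most 10 in all, crops included, and the job is handed in when it is done.

Besides the shell and the picture viewer there is one more tool, called after "Emit:" as name([rows], argument=value, ...), one row to a line, values as JSON. step_arm: Moves the arm, as the interface text tells. Scaled input: -1 to 1 covers 50 mm each way for a shift and 0.08 rad each way for a turn. Its arguments: {"type":"object","properties":{"moves":{"type":"array"},"force":{"type":"number"}},"required":["moves"]}

```bash
mkdir -p pics; ls; python3 - <<'E'
from rig import telemetry, optics, env
import cv2,numpy as np
s=telemetry.read_state();print(s)
for n in("scene","top"):
    im=optics.get_image(n);cv2.imwrite(f"pics/{n}0.png",im);print(n,optics.get_calibration(n))
print(env.hold_point_z)
E
```

```text
pics
{'clock': 0.0, 'joint_positions': array([-1.40871789,  0.60011303, -0.00254176,  1.60012937,  0.00179067,
        0.94289696, -0.07982224]), 'qd': array([-6.98795040e-04,  4.96465590e-04,  5.35007005e-06, -8.24306401e-04,
       -3.45900223e-04,  2.38311505e-04,  6.76614972e-04]), 'tau': array([ 1.40986995e-04, -7.76457667e+01,  1.56510338e+00, -2.58010232e+01,
        1.23609471e-02,  9.08036105e-03, -7.98434002e-06]), 'position': array([0.17137739, 0.70396946, 0.23042589]), 'orientation': array([[-9.71634623e-01,  2.36487008e-01, -2.32495866e-04],
       [ 2.36487084e-01,  9.71633433e-01, -1.52690416e-03],
       [-1.35192239e-04, -1.53857521e-03, -9.99998807e-01]]), 'force': array([0.12242827, 0.19986477, 0.60380288]), 'torque': array([-0.03627094, -0.00468416, -0.0118393 ]), 'grasp_force': 0.0, 'width': 0.998005533312141}
scene {'fx': 383.23126323411304, 'fy': 383.23126323411304, 'cx': 317.65008184808096, 'cy': 194.7891078275376, 'k1': -0.08733511333540092, 'rvec': array([ 2.21630415,  0.09031459, -0.06050396]), 'tvec': array([-0.59946507,  0.15396374,  1.15779073])}
top {'fx': 377.0232375234969, 'fy': 377.0232375234969, 'cx': 316.56949630222545, 'cy': 197.50017014602324, 'k1': -0.07804902906623669, 'rvec': array([ 2.13167209, -2.18217238,  0.1235986 ]), 'tvec': array([-0.01088314,  0.63373642,  1.02240113])}
0.0187
```

View pics/scene0.png

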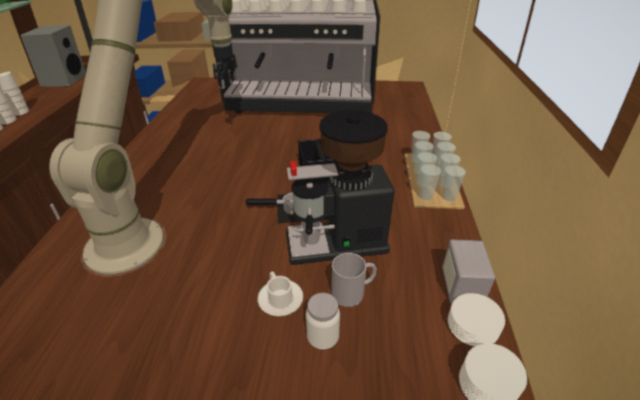

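View pics/top0.png

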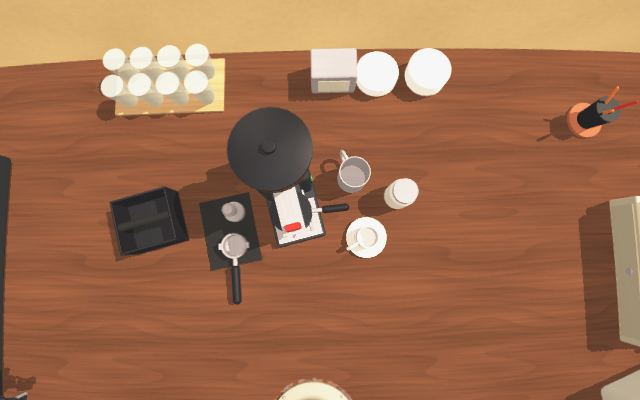

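The scene view shows the grinder with its hopper lid at (353,130), red grip at (294,168) and lever handle at about (309,225). In the top view the lid is at (270,148), the red grip at (292,227) and the lever handle at (335,209). The jug (352,172), jar (402,193) and saucer (366,237) stand to the right.

```bash
cat > h.py <<'E'
import cv2,numpy as np
from rig import telemetry, optics, env
def cam(n):
    c=optics.get_calibration(n);R=cv2.Rodrigues(c["rvec"])[0]
    return c,R,-R.T@c["tvec"]
def ray(n,uv,C=None):
    c,R,o=C or cam(n)
    K=np.array([[c["fx"],0,c["cx"]],[0,c["fy"],c["cy"]],[0,0,1.]])
    p=cv2.undistortPoints(np.array([[uv]],float),K,np.array([c["k1"],0,0,0]))[0,0]
    d=R.T@np.array([*p,1]);return o,d/np.linalg.norm(d)
def plane(n,uv,z):
    o,d=ray(n,uv);return o+d*(z-o[2])/d[2]
def tri(a,b):
    A=np.zeros((3,3));B=np.zeros(3)
    for o,d in(a,b):
        P=np.eye(3)-np.outer(d,d);A+=P;B+=P@o
    p=np.linalg.solve(A,B);return p,[np.linalg.norm((np.eye(3)-np.outer(d,d))@(p-o)) for o,d in(a,b)]
def red(im):
    h=cv2.cvtColor(im,cv2.COLOR_BGR2HSV)
    return (((h[...,0]<6)|(h[...,0]>174))&(h[...,1]>190)&(h[...,2]>110)).astype(np.uint8)
def blobs(m,amin=20):
    n,l,s,c=cv2.connectedComponentsWithStats(m)
    return [(s[i],c[i],l==i) for i in range(1,n) if s[i,4]>=amin]
def proj(n,P):
    c,R,o=cam(n)
    q=R@np.array(P)+c["tvec"];x,y=q[0]/q[2],q[1]/q[2];f=1+c["k1"]*(x*x+y*y)
    return np.array([c["fx"]*x*f+c["cx"],c["fy"]*y*f+c["cy"]])
E
python3 - <<'E'
from h import *
t=cv2.imread("pics/top0.png");s=cv2.imread("pics/scene0.png")
for n,im in(("top",t),("scene",s)):
    print(n,cam(n)[2])
    for a,c,_ in blobs(red(im),10): print(a,c)
# lid
m=((t.max(2)<75)).astype(np.uint8);m[:100]=0;m[:,:215]=0;m[:,380:]=0;m[190:]=0
m=cv2.morphologyEx(m,cv2.MORPH_OPEN,np.ones((9,9)))
ct=max(cv2.findContours(m,0,1)[0],key=cv2.contourArea)
ct=ct[:,0];ct=ct[ct[:,1]<165];(e)=cv2.fitEllipse(ct);print("lid",e)
for z in(.39,.4,.41):
    P=np.array([plane("top",p,z)[:2] for p in ct])
    A=np.c_[2*P,np.ones(len(P))];x=np.linalg.lstsq(A,(P**2).sum(1),rcond=None)[0]
    print(z,x[:2],"r",np.sqrt(x[2]+x[0]**2+x[1]**2))
# lever handle in top
m=(t.max(2)<70).astype(np.uint8);m[:,:318]=0;m[:,352:]=0;m[:200]=0;m[216:]=0
for a,c,b in blobs(m,15):
    ys,xs=np.where(b);vx=cv2.fitLine(np.c_[xs,ys].astype(np.float32),2,0,.01,.01).ravel()
    print(a,c,vx,plane("top",c,.185),plane("top",(xs.min(),ys[xs==xs.min()].mean()),.19),plane("top",(xs.max(),ys[xs==xs.max()].mean()),.19))
w=cv2.resize(t[140:270,190:430],None,fx=3.3,fy=3.3,interpolation=2);cv2.imwrite("pics/topc.png",w)
w=cv2.resize(s[100:350,230:430],None,fx=2.4,fy=2.4,interpolation=2);cv2.imwrite("pics/scc.png",w)
for nm,uv,z in(("jug",(352,172),.11),("jar",(404,190),.12),("saucer",(366,237),.014),("cup",(367,236),.07)):print(nm,plane("top",uv,z))
E
```

```text
top [ 0.50647074 -0.02993118  1.0907043 ]
[614 100  24  10  52] [626.40384615 104.42307692]
[287 225  14   7  16] [294.3125 228.5625]
scene [ 0.6786005  -0.77515242  0.81374607]
[290 161   7  14  68] [293.05882353 166.79411765]
lid ((260.76727294921875, 137.76834106445312), (46.8831787109375, 79.40013122558594), 53.91086196899414)
0.39 [0.71201063 0.0751132 ] r 0.05686816384390234
0.4 [0.7090773  0.07361407] r 0.05605657807666921
0.41 [0.70614397 0.07211495] r 0.05524499230942887
[322 204  27   9 137] [334.81751825 207.91240876] [ 9.9522060e-01 -9.7652264e-02  3.3481750e+02  2.0791241e+02] [ 0.58926159 -0.06971498  0.185     ] [ 0.59173192 -0.03882064  0.19      ] [ 0.59024486 -0.10118083  0.19      ]
jug [ 0.69025353 -0.12116983  0.11      ]
jar [ 0.63768089 -0.25432779  0.12      ]
saucer [ 0.51971388 -0.16357777  0.014     ]
cup [ 0.52164263 -0.1594263   0.07      ]
```

View pics/topc.png

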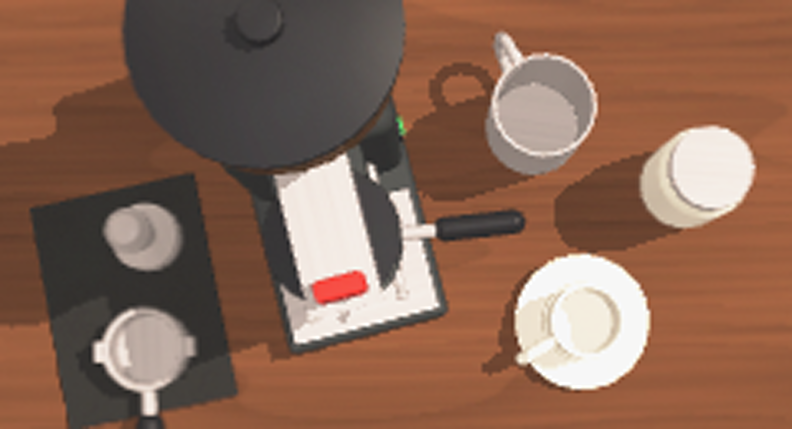

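View pics/scc.png

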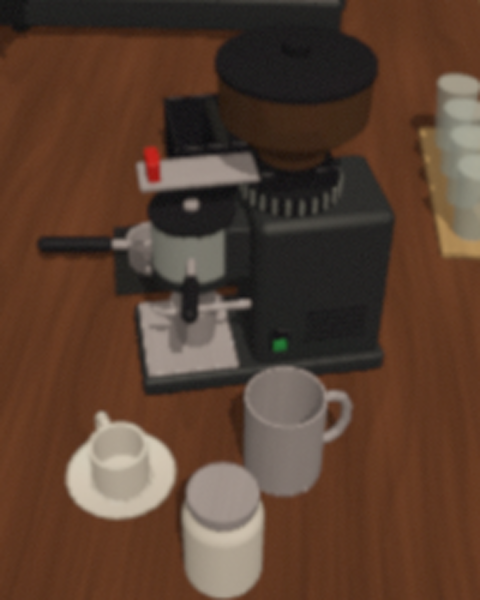

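The crops show the red grip at top px (293,227) and the lever handle, about 323–349 along row ~208, clear above the counter. The slide sticks well out, so the gate is open. I'll refine these with looser masks.

```bash
python3 - <<'E'
from h import *
t=cv2.imread("pics/top0.png");s=cv2.imread("pics/scene0.png")
r=[]
for n,im,box in(("top",t,(270,210,315,245)),("scene",s,(280,150,310,185))):
    x0,y0,x1,y1=box;h=im.astype(int);m=((h[...,2]>1.9*h[...,1])&(h[...,2]>2.2*h[...,0])&(h[...,2]>130)).astype(np.uint8)
    mm=np.zeros_like(m);mm[y0:y1,x0:x1]=m[y0:y1,x0:x1]
    b=max(blobs(mm,10),key=lambda a:a[0][4]);ys,xs=np.where(b[2])
    print(n,b[0],b[1],cv2.minAreaRect(np.c_[xs,ys].astype(np.float32)));r.append(b[1])
print("grip tri",tri(ray("top",r[0]),ray("scene",r[1])),"plane",plane("top",r[0],.296-.003),plane("scene",r[1],.283))
# lid: radial edge search in top
g=cv2.GaussianBlur(t,(3,3),0).astype(float).sum(2)
pts=[]
for a in np.deg2rad(np.r_[150:390:4]):
    rr=np.arange(34,54,.5);X=270+rr*np.cos(a);Y=148+rr*np.sin(a)
    v=cv2.remap(g.astype(np.float32),X.astype(np.float32)[None],Y.astype(np.float32)[None],1)[0]
    d=np.gradient(v);i=np.argmax(d)
    if d[i]>15:pts.append((X[i],Y[i]))
pts=np.array(pts)
for z in(.388,.40,.41):
    P=np.array([plane("top",p,z)[:2] for p in pts])
    for _ in range(4):
        A=np.c_[2*P,np.ones(len(P))];x=np.linalg.lstsq(A,(P**2).sum(1),rcond=None)[0];R=np.sqrt(x[2]+x[0]**2+x[1]**2)
        e=abs(np.hypot(*(P-x[:2]).T)-R);P=P[e<max(.002,2*e.std())]
    print(z,x[:2],R,len(P),e.std())
# slide edges white in top
for z,lo,hi in((.2725,0,0),):
    L=[];Rr=[]
    for y in range(192,222,2):
        row=t[y].min(1);xs=np.where(row[265:320]>150)[0]+265
        seg=np.split(xs,np.where(np.diff(xs)>1)[0]+1);q=max(seg,key=len);L.append((q[0]-.5,y));Rr.append((q[-1]+.5,y))
    for E in(L,Rr):
        P=np.array([plane("top",p,z)[:2] for p in E],np.float32);l=cv2.fitLine(P,cv2.DIST_HUBER,0,.001,.01).ravel();print("slide",l,np.rad2deg(np.arctan2(l[1],l[0])))
        print(E[0],E[-1])
# handle
m=(t.max(2)<75).astype(np.uint8);m[:,:318]=0;m[:,352:]=0;m[:200]=0;m[216:]=0
b=max(blobs(m,15),key=lambda a:a[0][4]);ys,xs=np.where(b[2])
P=np.array([plane("top",p,.187)[:2] for p in zip(xs,ys)],np.float32);l=cv2.fitLine(P,2,0,.001,.01).ravel()
k=(P-l[2:])@l[:2];print("lever",l,np.rad2deg(np.arctan2(l[1],l[0])),l[2:]+l[:2]*k.min(),l[2:]+l[:2]*k.max(),P.mean(0))
E
```

```text
top [285 222  16  10 108] [292.4537037  226.63888889] ((292.52947998046875, 226.61769104003906), (6.790997505187988, 15.764815330505371), 75.96376037597656)
scene [290 161   7  15  80] [293.1375 167.5625] ((293.0, 168.0), (14.0, 6.0), 90.0)
grip tri (array([0.5414275 , 0.02583596, 0.28884927]), [np.float64(0.0005333800072176931), np.float64(0.0005333800072177373)]) plane [0.54176627 0.02565856 0.293     ] [0.53938016 0.0346036  0.283     ]
0.388 [0.68831411 0.06072909] 0.0830390690419198 46 0.00031338364867435927
0.4 [0.68520879 0.0591809 ] 0.08162102047461757 46 0.0003080320323912294
0.41 [0.68262102 0.05789074] 0.0804393133351993 46 0.00030357235215528703
slide [0.97549313 0.22002995 0.58364695 0.06043651] 12.710792
(np.float64(280.5), 192) (np.float64(279.5), 220)
slide [0.9727368  0.231912   0.5912788  0.01115901] 13.409665
(np.float64(296.5), 192) (np.float64(303.5), 220)
lever [ 0.0852666  -0.99635816  0.5888931  -0.06927934] -85.10864 [ 0.5862403  -0.03828021] [ 0.59165967 -0.10160673] [ 0.5888932  -0.06927934]
```

Emit:
step_arm([
  {"x": 0.45,"y": -0.95,"z": 0.2,"az": 0.585,"claw": 1},
  {"x": 0.45,"y": -0.95,"z": 0.2,"az": 0.585,"claw": 1},
  {"x": 0.45,"y": -0.95,"z": 0.2,"az": 0.585,"claw": 1},
  {"x": 0.45,"y": -0.95,"z": 0.2,"az": 0.585,"claw": 1},
  {"x": 0.45,"y": -0.95,"z": 0.2,"az": 0.585,"claw": 1},
  {"x": 0.45,"y": -0.95,"z": 0.2,"az": 0.585,"claw": 1},
  {"x": 0.45,"y": -0.95,"z": 0.2,"az": 0.585,"claw": 1},
  {"x": 0.45,"y": -0.95,"z": 0.2,"az": 0.585,"claw": 1},
  {"x": 0.45,"y": -0.95,"z": 0.2,"az": 0.585,"claw": 1},
  {"x": 0.45,"y": -0.95,"z": 0.2,"az": 0.585,"claw": 1},
])

```text
schema error: expected keys x, y, z, ax, ay, az, claw
```

Emit:
step_arm([
  {"x": 0.18,"y": -0.42,"ax": 0.198,"ay": -0.85,"claw": 1},
  {"x": 0.18,"y": -0.42,"ax": 0.198,"ay": -0.85,"claw": 1},
  {"x": 0.18,"y": -0.42,"ax": 0.198,"ay": -0.85,"claw": 1},
  {"x": 0.18,"y": -0.42,"ax": 0.198,"ay": -0.85,"claw": 1},
  {"x": 0.18,"y": -0.42,"ax": 0.198,"ay": -0.85,"claw": 1},
  {"x": 0.18,"y": -0.42,"ax": 0.198,"ay": -0.85,"claw": 1},
  {"x": 0.18,"y": -0.42,"ax": 0.198,"ay": -0.85,"claw": 1},
  {"x": 0.18,"y": -0.42,"ax": 0.198,"ay": -0.85,"claw": 1},
  {"x": 0.18,"y": -0.42,"ax": 0.198,"ay": -0.85,"claw": 1},
  {"x": 0.18,"y": -0.42,"ax": 0.198,"ay": -0.85,"claw": 1},
  {"claw": 1},
])

```text
schema error: expected keys x, y, z, ax, ay, az, claw
```

Emit:
step_arm([
  {"x": 0.45,"y": -0.95,"z": 0.2,"ax": 0,"ay": 0,"az": 0.585,"claw": 1},
  {"x": 0.45,"y": -0.95,"z": 0.2,"ax": 0,"ay": 0,"az": 0.585,"claw": 1},
  {"x": 0.45,"y": -0.95,"z": 0.2,"ax": 0,"ay": 0,"az": 0.585,"claw": 1},
  {"x": 0.45,"y": -0.95,"z": 0.2,"ax": 0,"ay": 0,"az": 0.585,"claw": 1},
  {"x": 0.45,"y": -0.95,"z": 0.2,"ax": 0,"ay": 0,"az": 0.585,"claw": 1},
  {"x": 0.45,"y": -0.95,"z": 0.2,"ax": 0,"ay": 0,"az": 0.585,"claw": 1},
  {"x": 0.45,"y": -0.95,"z": 0.2,"ax": 0,"ay": 0,"az": 0.585,"claw": 1},
  {"x": 0.45,"y": -0.95,"z": 0.2,"ax": 0,"ay": 0,"az": 0.585,"claw": 1},
  {"x": 0.45,"y": -0.95,"z": 0.2,"ax": 0,"ay": 0,"az": 0.585,"claw": 1},
  {"x": 0.45,"y": -0.95,"z": 0.2,"ax": 0,"ay": 0,"az": 0.585,"claw": 1},
])

```text
clock: 1.35
position: [0.3969, 0.2276, 0.3315]
orientation: [[-0.973, -0.229, -0.0], [-0.229, 0.973, -0.0], [0.0, -0.0, -1.0]]
force: [0.7, -0.3, 0.9]
width: -0.002
grasp_force: 0.0
```

Emit:
step_arm([
  {"x": 0.18,"y": -0.42,"z": 0,"ax": 0.198,"ay": -0.85,"az": 0,"claw": 1},
  {"x": 0.18,"y": -0.42,"z": 0,"ax": 0.198,"ay": -0.85,"az": 0,"claw": 1},
  {"x": 0.18,"y": -0.42,"z": 0,"ax": 0.198,"ay": -0.85,"az": 0,"claw": 1},
  {"x": 0.18,"y": -0.42,"z": 0,"ax": 0.198,"ay": -0.85,"az": 0,"claw": 1},
  {"x": 0.18,"y": -0.42,"z": 0,"ax": 0.198,"ay": -0.85,"az": 0,"claw": 1},
  {"x": 0.18,"y": -0.42,"z": 0,"ax": 0.198,"ay": -0.85,"az": 0,"claw": 1},
  {"x": 0.18,"y": -0.42,"z": 0,"ax": 0.198,"ay": -0.85,"az": 0,"claw": 1},
  {"x": 0.18,"y": -0.42,"z": 0,"ax": 0.198,"ay": -0.85,"az": 0,"claw": 1},
  {"x": 0.18,"y": -0.42,"z": 0,"ax": 0.198,"ay": -0.85,"az": 0,"claw": 1},
  {"x": 0.18,"y": -0.42,"z": 0,"ax": 0.198,"ay": -0.85,"az": 0,"claw": 1},
])

```text
clock: 2.6
position: [0.4729, 0.0451, 0.3366]
orientation: [[-0.793, -0.227, 0.565], [-0.166, 0.973, 0.158], [-0.586, 0.031, -0.81]]
force: [0.5, 1.3, 0.1]
width: 0.002
grasp_force: 0.0
```

Emit:
step_arm([
  {"x": 0,"y": 0,"z": 0,"ax": 0,"ay": 0,"az": 0,"claw": 1},
  {"x": 0,"y": 0,"z": 0,"ax": 0,"ay": 0,"az": 0,"claw": 1},
])

```text
clock: 2.85
position: [0.4735, 0.0464, 0.3371]
orientation: [[-0.793, -0.229, 0.565], [-0.169, 0.973, 0.158], [-0.586, 0.03, -0.81]]
force: [0.8, -0.2, -0.1]
width: 0.0
grasp_force: 0.0
```

```bash
python3 - <<'E'
from h import *
s=telemetry.read_state();print(s["joint_positions"].round(3),s["position"],s["force"])
w=optics.get_image("wrist");a=optics.get_image("scene")[100:300,190:430]
a=cv2.resize(a,(640,533));cv2.imwrite("pics/b.png",cv2.resize(np.vstack([w,a]),None,fx=.64,fy=.64))
E
```

```text
[-0.468 -0.035  0.282  2.44  -0.372  0.118  1.965] [0.4734512  0.04637235 0.33706668] [ 0.77215817 -0.17743891 -0.11672577]
```

View pics/b.png

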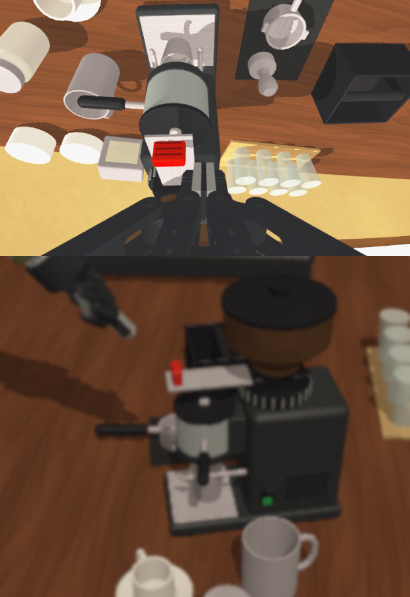

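The wrist view shows the red grip (168,153), the doser and the lever, all clear of the fingers. In the scene view the tool is in front of the grinder, leaning. Joint 6 is near its limit, so I'll use a lean of about 32°.

Emit:
step_arm([
  {"x": 0.16,"y": -0.15,"z": 0,"ax": -0.2,"ay": 0.85,"az": 0,"claw": 1},
  {"x": 0.16,"y": -0.15,"z": 0,"ax": 0,"ay": 0,"az": 0,"claw": 1},
  {"x": 0.16,"y": -0.14,"z": -0.3,"ax": 0,"ay": 0,"az": 0,"claw": 1},
  {"x": 0.16,"y": -0.14,"z": -0.4,"ax": 0,"ay": 0,"az": 0,"claw": 1},
  {"x": 0,"y": 0,"z": -0.4,"ax": 0,"ay": 0,"az": 0,"claw": 1},
  {"x": 0,"y": 0,"z": 0,"ax": 0,"ay": 0,"az": 0,"claw": 1},
  {"x": 0,"y": 0,"z": 0,"ax": 0,"ay": 0,"az": 0,"claw": 1},
])

```text
clock: 3.82
position: [0.5053, 0.0179, 0.2908]
orientation: [[-0.831, -0.227, 0.509], [-0.177, 0.974, 0.144], [-0.528, 0.029, -0.849]]
force: [-0.4, -0.4, 0.7]
width: 0.0
grasp_force: 0.0
```

```bash
cat > g.py <<'E'
from h import *
ax=np.array([.6855,.0593,0]);yaw=np.deg2rad(13.1);c,s_=np.cos(yaw),np.sin(yaw)
Rg=np.array([[c,-s_,0],[s_,c,0],[0,0,1]])
def st():
    s=telemetry.read_state();print(s["joint_positions"].round(3),"F_g",(Rg.T@s["force"]).round(1),"tcp_g",(Rg.T@(s["position"]-ax)).round(4),"tz_g",(Rg.T@s["orientation"])[:,2].round(3))
E
python3 -c "
from g import *
st()"
```

```text
[-0.074  0.118 -0.008  2.395 -0.907  0.129  2.583] F_g [-0.5 -0.3  0.7] tcp_g [-0.1849  0.0006  0.2908] tz_g [ 0.528  0.025 -0.849]
```

Emit:
step_arm([
  {"x": 0.05,"y": 0.01,"z": -0.08,"ax": -0.1,"ay": 0.44,"az": 0,"claw": 1},
  {"x": 0.1,"y": 0.023,"z": -0.08,"ax": 0,"ay": 0,"az": 0,"claw": 1},
  {"x": 0.1,"y": 0.023,"z": 0,"ax": 0,"ay": 0,"az": 0,"claw": 1},
  {"x": 0,"y": 0,"z": 0,"ax": 0,"ay": 0,"az": 0,"claw": 1},
])

```text
clock: 4.32
position: [0.5178, 0.022, 0.2826]
orientation: [[-0.848, -0.228, 0.479], [-0.183, 0.973, 0.139], [-0.497, 0.03, -0.867]]
force: [-0.4, 0.1, 0.1]
width: 0.0
grasp_force: 0.0
```

```bash
python3 -c "
from g import *
st()"
```

```text
[-0.185  0.149  0.107  2.365 -0.788  0.162  2.46 ] F_g [-0.4  0.2  0.1] tcp_g [-0.1718  0.0017  0.2826] tz_g [ 0.498  0.027 -0.867]
```

Emit:
step_arm([
  {"x": 0.1,"y": 0.015,"z": 0,"ax": 0,"ay": 0,"az": 0,"claw": 1},
  {"x": 0.1,"y": 0.015,"z": 0,"ax": 0,"ay": 0,"az": 0,"claw": 1},
  {"x": 0.1,"y": 0.02,"z": 0,"ax": 0,"ay": 0,"az": 0,"claw": 1},
  {"x": 0.1,"y": 0.02,"z": 0,"ax": 0,"ay": 0,"az": 0,"claw": 1},
])

```text
clock: 4.82
position: [0.5376, 0.025, 0.2824]
orientation: [[-0.849, -0.227, 0.478], [-0.182, 0.973, 0.138], [-0.497, 0.03, -0.867]]
force: [-3.2, -0.1, 2.7]
width: -0.002
grasp_force: 1.6
```

Emit:
step_arm([
  {"x": 0.1,"y": 0.02,"z": 0,"ax": 0,"ay": 0,"az": 0,"claw": 1},
  {"x": 0.1,"y": 0.02,"z": 0,"ax": 0,"ay": 0,"az": 0,"claw": 1},
  {"x": 0.1,"y": 0.02,"z": 0,"ax": 0,"ay": 0,"az": 0,"claw": 1},
  {"x": 0.1,"y": 0.02,"z": 0,"ax": 0,"ay": 0,"az": 0,"claw": 1},
])

```text
clock: 5.32
position: [0.5576, 0.0295, 0.2823]
orientation: [[-0.849, -0.228, 0.478], [-0.183, 0.973, 0.139], [-0.496, 0.03, -0.868]]
force: [-3.7, 1.6, 1.0]
width: 0.003
grasp_force: 1.6
```

```bash
python3 - <<'E'
from g import *
st()
a=optics.get_image("scene")[110:230,250:410]
cv2.imwrite("pics/c.png",cv2.resize(a,None,fx=4,fy=4,interpolation=2))
E
```

```text
[-0.225  0.201  0.147  2.294 -0.755  0.184  2.418] F_g [-3.2  2.4  1. ] tcp_g [-1.313e-01 -1.000e-04  2.823e-01] tz_g [ 0.497  0.027 -0.868]
```

View pics/c.png

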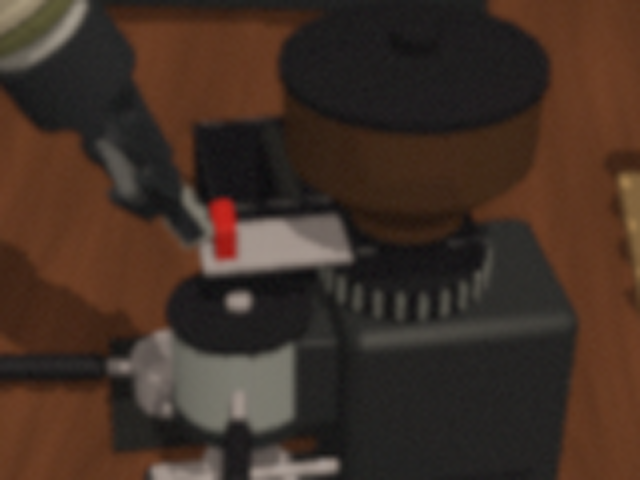

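The picture shows the shut fingertips against the front of the red grip at (222,228), with the gate sliding in. The push force is about 3 N, as expected, so I continue.

Emit:
step_arm([
  {"x": 0.1,"y": 0.023,"z": 0,"ax": 0,"ay": 0,"az": 0,"claw": 1},
  {"x": 0.1,"y": 0.023,"z": 0,"ax": 0,"ay": 0,"az": 0,"claw": 1},
  {"x": 0.06,"y": 0.014,"z": 0,"ax": 0,"ay": 0,"az": 0,"claw": 1},
  {"x": 0.04,"y": 0.01,"z": 0,"ax": 0,"ay": 0,"az": 0,"claw": 1},
])

```text
clock: 5.88
position: [0.5726, 0.0327, 0.2823]
orientation: [[-0.849, -0.227, 0.478], [-0.183, 0.973, 0.138], [-0.497, 0.03, -0.868]]
force: [-2.9, 2.7, -0.5]
width: -0.0
grasp_force: 1.5
```

Emit:
step_arm([
  {"x": 0.03,"y": 0.007,"z": 0,"ax": 0,"ay": 0,"az": 0,"claw": 1},
  {"x": 0.03,"y": 0.007,"z": 0,"ax": 0,"ay": 0,"az": 0,"claw": 1},
])

```text
clock: 6.12
position: [0.5755, 0.0332, 0.2824]
orientation: [[-0.849, -0.227, 0.478], [-0.183, 0.973, 0.138], [-0.497, 0.03, -0.867]]
force: [-2.7, 1.4, -0.6]
width: 0.001
grasp_force: 1.5
```

Emit:
step_arm([
  {"x": 0.03,"y": 0.007,"z": 0,"ax": 0,"ay": 0,"az": 0,"claw": 1},
  {"x": 0,"y": 0,"z": 0,"ax": 0,"ay": 0,"az": 0,"claw": 1},
])

```text
clock: 6.38
position: [0.5772, 0.0335, 0.2825]
orientation: [[-0.848, -0.227, 0.478], [-0.182, 0.973, 0.138], [-0.497, 0.03, -0.867]]
force: [-2.7, 1.9, -1.0]
width: -0.0
grasp_force: 1.2
```

Emit:
step_arm([
  {"x": 0.03,"y": 0.007,"z": 0,"ax": 0,"ay": 0,"az": 0,"claw": 1},
  {"x": 0.03,"y": 0.007,"z": 0,"ax": 0,"ay": 0,"az": 0,"claw": 1},
])

```text
clock: 6.62
position: [0.5801, 0.0342, 0.2825]
orientation: [[-0.848, -0.227, 0.478], [-0.182, 0.973, 0.138], [-0.497, 0.03, -0.867]]
force: [-3.7, 0.5, -0.7]
width: 0.003
grasp_force: 1.5
```

Emit:
step_arm([
  {"x": 0.03,"y": 0.007,"z": 0,"ax": 0,"ay": 0,"az": 0,"claw": 1},
  {"x": 0.02,"y": 0.005,"z": 0,"ax": 0,"ay": 0,"az": 0,"claw": 1},
])

```text
clock: 6.88
position: [0.5808, 0.0344, 0.2821]
orientation: [[-0.85, -0.227, 0.476], [-0.182, 0.973, 0.139], [-0.495, 0.031, -0.868]]
force: [-20.4, -3.5, 13.6]
width: 0.0
grasp_force: 10.4
```

The force jumped from 3 N to 20 N, so the gate is at its end stop. Next I work out the retreat and the lever arc.

```bash
python3 - <<'E'
from g import *
st()
C=ax+Rg@[-.11,0,0]
def p(a,t,r=.112): return C+Rg@(np.array([-np.sin(a),-np.cos(a),0])*r+np.array([np.cos(a),-np.sin(a),0])*t)
print("pre",p(.15,.045).round(4))
prev=p(.15,.021);print("contact",prev.round(4))
for a in np.arange(.25,1.26,.1):
    q=p(a,.021);print(round(a,2),q.round(4)[:2],((q-prev)/.05).round(3)[:2]);prev=q
E
```

```text
[-0.25   0.231  0.174  2.251 -0.738  0.202  2.393] F_g [-20.7   1.2  13.6] tcp_g [-0.1077 -0.0005  0.2821] tz_g [ 0.495  0.027 -0.868]
pre [ 0.632  -0.0738  0.    ]
contact [ 0.6081 -0.0756  0.    ]
0.25 [ 0.597  -0.0781] [-0.223 -0.048]
0.35 [ 0.5856 -0.0794] [-0.226 -0.026]
0.45 [ 0.5743 -0.0795] [-0.228 -0.003]
0.55 [ 0.5629 -0.0785] [-0.227  0.02 ]
0.65 [ 0.5517 -0.0764] [-0.224  0.042]
0.75 [ 0.5408 -0.0732] [-0.219  0.064]
0.85 [ 0.5302 -0.0689] [-0.211  0.086]
0.95 [ 0.5202 -0.0636] [-0.201  0.106]
1.05 [ 0.5107 -0.0573] [-0.19   0.126]
1.15 [ 0.5019 -0.0501] [-0.176  0.144]
1.25 [ 0.4938 -0.042 ] [-0.161  0.161]
```

Emit:
step_arm([
  {"x": -0.3,"y": -0.07,"z": 0,"ax": 0,"ay": 0,"az": 0,"claw": 1},
  {"x": -0.5,"y": -0.11,"z": 0.3,"ax": 0,"ay": 0,"az": 0,"claw": 1},
  {"x": 0,"y": -0.3,"z": 0.5,"ax": -0.2,"ay": 0.85,"az": 0,"claw": 1},
  {"x": 0,"y": -0.3,"z": 0.3,"ax": -0.2,"ay": 0.85,"az": 0,"claw": 1},
  {"x": 0,"y": -0.3,"z": 0,"ax": -0.2,"ay": 0.85,"az": 0,"claw": 1},
  {"x": 0,"y": -0.3,"z": 0,"ax": -0.2,"ay": 0.85,"az": -0.4,"claw": 1},
  {"x": 0,"y": -0.3,"z": 0,"ax": -0.2,"ay": 0.85,"az": -0.5,"claw": 1},
  {"x": 0,"y": -0.3,"z": 0,"ax": -0.2,"ay": 0.85,"az": -0.5,"claw": 1},
  {"x": 0,"y": -0.3,"z": 0,"ax": -0.2,"ay": 0.85,"az": -0.5,"claw": 1},
  {"x": 0,"y": -0.2,"z": 0,"ax": 0,"ay": 0,"az": 0,"claw": 1},
])

```text
clock: 8.12
position: [0.544, -0.0896, 0.3375]
orientation: [[-0.997, -0.066, 0.034], [-0.066, 0.998, 0.007], [-0.034, 0.004, -0.999]]
force: [0.0, -0.3, -1.1]
width: -0.001
grasp_force: 0.0
```

```bash
python3 - <<'E'
from g import *
st();s=telemetry.read_state();print(s["position"],s["orientation"].round(3))
r=[]
T=optics.get_image("top");S=optics.get_image("scene")
for n,im,box in(("top",T,(260,190,315,245)),("scene",S,(280,150,330,185))):
    x0,y0,x1,y1=box;h=im.astype(int);m=((h[...,2]>1.9*h[...,1])&(h[...,2]>2.2*h[...,0])&(h[...,2]>130)).astype(np.uint8)
    mm=np.zeros_like(m);mm[y0:y1,x0:x1]=m[y0:y1,x0:x1]
    b=max(blobs(mm,10),key=lambda a:a[0][4]);print(n,b[0],b[1]);r.append(b[1])
p=tri(ray("top",r[0]),ray("scene",r[1]));print(p,Rg.T@(p[0]-ax))
E
```

```text
[-0.416  0.3    0.638  1.918 -0.232  0.961  1.966] F_g [-0.  -0.3 -1.1] tcp_g [-0.1716 -0.1129  0.3375] tz_g [ 0.035 -0.001 -0.999]
[ 0.5439769 -0.0895644  0.3375112] [[-0.997 -0.066  0.034]
 [-0.066  0.998  0.007]
 [-0.034  0.004 -0.999]]
top [279 197  16  11 113] [286.4159292  202.13274336]
scene [312 159   6  15  74] [314.68918919 165.95945946]
(array([0.59444919, 0.03807347, 0.28809574]), [np.float64(0.0002662179325948738), np.float64(0.00026621793259485466)]) [-9.34923227e-02 -3.73444858e-05  2.88095737e-01]
```

The gate grip measures x = −93.5 mm (home is −95), so it is home. Next I move behind the lever and go down.

Emit:
step_arm([
  {"x": 0.6,"y": 0.1,"z": 0,"ax": 0,"ay": 0,"az": 0,"claw": 1},
  {"x": 0.6,"y": 0.1,"z": 0,"ax": 0,"ay": 0.43,"az": 0,"claw": 1},
  {"x": 0.56,"y": 0.12,"z": 0,"ax": 0,"ay": 0,"az": 0,"claw": 1},
  {"x": 0,"y": 0,"z": -0.8,"ax": 0,"ay": 0,"az": 0,"claw": 1},
  {"x": 0,"y": 0,"z": -0.8,"ax": 0,"ay": 0,"az": 0,"claw": 1},
  {"x": 0,"y": 0,"z": -0.8,"ax": 0,"ay": 0,"az": 0,"claw": 1},
  {"x": 0,"y": 0,"z": -0.6,"ax": 0,"ay": 0,"az": 0,"claw": 1},
  {"x": 0,"y": 0,"z": -0.45,"ax": 0,"ay": 0,"az": 0,"claw": 1},
  {"x": 0,"y": 0,"z": 0,"ax": 0,"ay": 0,"az": 0,"claw": 1},
])

```text
clock: 9.35
position: [0.6294, -0.0727, 0.164]
orientation: [[-0.998, -0.065, -0.004], [-0.065, 0.998, 0.008], [0.003, 0.008, -1.0]]
force: [-0.1, 0.1, 0.3]
width: 0.004
grasp_force: 0.0
```

```bash
python3 - <<'E'
from g import *
st()
a=optics.get_image("scene")[120:350,240:420]
cv2.imwrite("pics/d.png",cv2.resize(a,None,fx=2.6,fy=2.6,interpolation=2))
E
```

```text
[-0.292  0.617  0.498  1.895 -0.433  0.742  2.091] F_g [-0.1  0.2  0.3] tcp_g [-0.0845 -0.1159  0.164 ] tz_g [-0.002  0.009 -1.   ]
```

View pics/d.png

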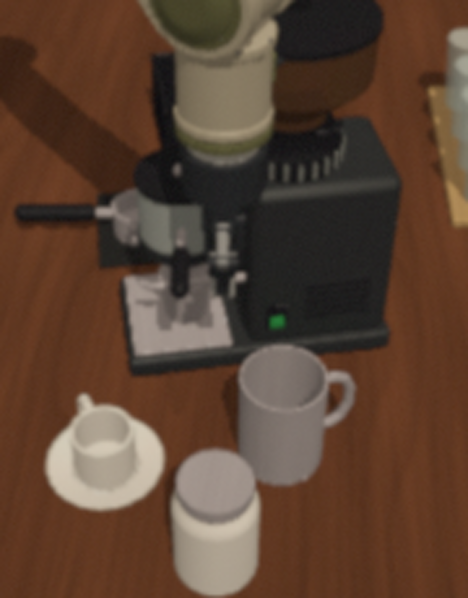

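The fingers, at (228,270), are behind the black handle at (180,265), with the jug, jar and cup clear below. Now I pull the lever along the arc.

Emit:
step_arm([
  {"x": -0.2,"y": -0.03,"z": 0,"ax": 0,"ay": 0,"az": 0,"claw": 1},
  {"x": -0.2,"y": -0.03,"z": 0,"ax": 0,"ay": 0,"az": 0,"claw": 1},
  {"x": -0.112,"y": -0.024,"z": 0,"ax": 0,"ay": 0,"az": -0.6,"claw": 1},
  {"x": -0.112,"y": -0.024,"z": 0,"ax": 0,"ay": 0,"az": -0.6,"claw": 1},
  {"x": -0.113,"y": -0.013,"z": 0,"ax": 0,"ay": 0,"az": -0.6,"claw": 1},
  {"x": -0.113,"y": -0.013,"z": 0,"ax": 0,"ay": 0,"az": -0.6,"claw": 1},
])

```text
clock: 10.15
position: [0.5881, -0.08, 0.1652]
orientation: [[-0.991, 0.13, -0.0], [0.13, 0.991, 0.008], [0.001, 0.007, -1.0]]
force: [2.9, -0.0, 2.5]
width: 0.003
grasp_force: 1.4
```

Emit:
step_arm([
  {"x": -0.114,"y": -0.002,"z": 0,"ax": 0,"ay": 0,"az": -0.6,"claw": 1},
  {"x": -0.114,"y": -0.002,"z": 0,"ax": 0,"ay": 0,"az": -0.6,"claw": 1},
  {"x": -0.114,"y": 0.01,"z": 0,"ax": 0,"ay": 0,"az": -0.6,"claw": 1},
  {"x": -0.114,"y": 0.01,"z": 0,"ax": 0,"ay": 0,"az": -0.6,"claw": 1},
  {"x": -0.112,"y": 0.021,"z": 0,"ax": 0,"ay": 0,"az": -0.6,"claw": 1},
  {"x": -0.112,"y": 0.021,"z": 0,"ax": 0,"ay": 0,"az": -0.6,"claw": 1},
])

```text
clock: 10.9
position: [0.5537, -0.0771, 0.165]
orientation: [[-0.914, 0.406, 0.002], [0.406, 0.914, 0.007], [0.002, 0.007, -1.0]]
force: [2.5, -2.9, 3.2]
width: 0.0
grasp_force: 1.9
```

```bash
python3 - <<'E'
from g import *
st()
s=telemetry.read_state();print(s["position"],s["force"],s["orientation"].round(2))
E
```

```text
[-0.388  0.566  0.64   2.072 -0.552  0.674  1.774] F_g [ 1.8 -3.4  3.2] tcp_g [-0.1593 -0.1029  0.165 ] tz_g [ 0.003  0.007 -1.   ]
[ 0.55368769 -0.07707136  0.16504393] [ 2.54015394 -2.92173458  3.18927534] [[-0.91  0.41  0.  ]
 [ 0.41  0.91  0.01]
 [ 0.    0.01 -1.  ]]
```

Emit:
step_arm([
  {"x": -0.11,"y": 0.032,"z": 0,"ax": 0,"ay": 0,"az": -0.6,"claw": 1},
  {"x": -0.11,"y": 0.032,"z": 0,"ax": 0,"ay": 0,"az": -0.6,"claw": 1},
  {"x": -0.106,"y": 0.043,"z": 0,"ax": 0,"ay": 0,"az": -0.6,"claw": 1},
  {"x": -0.106,"y": 0.043,"z": 0,"ax": 0,"ay": 0,"az": -0.6,"claw": 1},
  {"x": -0.1,"y": 0.053,"z": 0,"ax": 0,"ay": 0,"az": -0.6,"claw": 1},
  {"x": -0.1,"y": 0.053,"z": 0,"ax": 0,"ay": 0,"az": -0.6,"claw": 1},
])

```text
clock: 11.65
position: [0.5219, -0.0643, 0.165]
orientation: [[-0.761, 0.649, 0.003], [0.649, 0.761, 0.007], [0.002, 0.007, -1.0]]
force: [1.8, -4.4, 2.5]
width: 0.0
grasp_force: 2.4
```

Emit:
step_arm([
  {"x": -0.095,"y": 0.063,"z": 0,"ax": 0,"ay": 0,"az": -0.6,"claw": 1},
  {"x": -0.095,"y": 0.063,"z": 0,"ax": 0,"ay": 0,"az": -0.6,"claw": 1},
  {"x": -0.088,"y": 0.072,"z": 0,"ax": 0,"ay": 0,"az": -0.6,"claw": 1},
])

```text
clock: 12.02
position: [0.5078, -0.0545, 0.165]
orientation: [[-0.659, 0.752, 0.004], [0.752, 0.659, 0.006], [0.002, 0.007, -1.0]]
force: [1.3, -5.8, 2.0]
width: -0.002
grasp_force: 2.7
```

```bash
python3 - <<'E'
from g import *
st()
s=telemetry.read_state();print(s["position"],s["force"])
E
```

```text
[-0.523  0.553  0.775  2.183 -0.665  0.651  1.447] F_g [-0.1 -5.9  2. ] tcp_g [-0.1989 -0.0706  0.165 ] tz_g [ 0.005  0.005 -1.   ]
[ 0.5078033  -0.05454876  0.16495089] [ 1.2799633  -5.80762315  2.0071019 ]
```

Nearly at the stop; I take smaller steps until the force jumps.

Emit:
step_arm([
  {"x": -0.088,"y": 0.072,"z": 0,"ax": 0,"ay": 0,"az": -0.5,"claw": 1},
  {"x": -0.04,"y": 0.036,"z": 0,"ax": 0,"ay": 0,"az": -0.3,"claw": 1},
])

```text
clock: 12.28
position: [0.5015, -0.049, 0.165]
orientation: [[-0.61, 0.792, 0.005], [0.792, 0.61, 0.006], [0.002, 0.007, -1.0]]
force: [2.7, -8.3, 1.1]
width: -0.002
grasp_force: 4.2
```

Emit:
step_arm([
  {"x": -0.04,"y": 0.038,"z": 0,"ax": 0,"ay": 0,"az": 0,"claw": 1},
])

```text
clock: 12.4
position: [0.5011, -0.0486, 0.1653]
orientation: [[-0.61, 0.792, 0.008], [0.792, 0.61, 0.003], [-0.003, 0.008, -1.0]]
force: [9.1, -13.9, -5.0]
width: 0.003
grasp_force: 8.0
```

Emit:
step_arm([
  {"x": -0.04,"y": 0.04,"z": 0,"ax": 0,"ay": 0,"az": 0,"claw": 1},
])

```text
clock: 12.52
position: [0.5008, -0.0482, 0.1656]
orientation: [[-0.61, 0.792, 0.012], [0.792, 0.61, -0.0], [-0.007, 0.009, -1.0]]
force: [14.1, -19.5, -11.1]
width: 0.001
grasp_force: 11.9
```

The stop is reached: the force jumped from 6 to 24 N with no more travel. Now I go back along the arc so the spring returns the lever.

Emit:
step_arm([
  {"x": 0.1,"y": -0.11,"z": 0,"ax": 0,"ay": 0,"az": 0.5,"claw": 1},
  {"x": 0.19,"y": -0.155,"z": 0,"ax": 0,"ay": 0,"az": 0.6,"claw": 1},
  {"x": 0.19,"y": -0.14,"z": 0,"ax": 0,"ay": 0,"az": 0.6,"claw": 1},
  {"x": 0.2,"y": -0.115,"z": 0,"ax": 0,"ay": 0,"az": 0.6,"claw": 1},
  {"x": 0.21,"y": -0.09,"z": 0,"ax": 0,"ay": 0,"az": 0.6,"claw": 1},
  {"x": 0.22,"y": -0.07,"z": 0,"ax": 0,"ay": 0,"az": 0.6,"claw": 1},
  {"x": 0.225,"y": -0.045,"z": 0,"ax": 0,"ay": 0,"az": 0.6,"claw": 1},
  {"x": 0.228,"y": -0.02,"z": 0,"ax": 0,"ay": 0,"az": 0.6,"claw": 1},
  {"x": 0.228,"y": 0,"z": 0,"ax": 0,"ay": 0,"az": 0.6,"claw": 1},
  {"x": 0.226,"y": 0.02,"z": 0,"ax": 0,"ay": 0,"az": 0.6,"claw": 1},
])

```text
clock: 13.78
position: [0.5997, -0.0807, 0.1649]
orientation: [[-0.907, 0.422, 0.001], [0.422, 0.907, 0.008], [0.002, 0.008, -1.0]]
force: [1.7, -2.5, 0.5]
width: -0.002
grasp_force: 1.1
```

Emit:
step_arm([
  {"x": 0.223,"y": 0.04,"z": 0,"ax": 0,"ay": 0,"az": 0.6,"claw": 1},
  {"x": 0.22,"y": 0.04,"z": 0,"ax": 0,"ay": 0,"az": 0.6,"claw": 1},
  {"x": 0.2,"y": 0,"z": 0,"ax": 0,"ay": 0,"az": 0.6,"claw": 1},
  {"x": 0.05,"y": 0,"z": 0,"ax": 0,"ay": 0,"az": 0,"claw": 1},
  {"x": 0,"y": 0,"z": 0,"ax": 0,"ay": 0,"az": 0,"claw": 1},
])

```text
clock: 14.4
position: [0.6333, -0.0772, 0.1648]
orientation: [[-0.957, 0.291, -0.0], [0.291, 0.957, 0.008], [0.003, 0.008, -1.0]]
force: [-0.2, 0.0, 0.2]
width: -0.002
grasp_force: 0.0
```

Emit:
step_arm([
  {"x": 0,"y": 0,"z": 0.8,"ax": 0,"ay": 0,"az": 0,"claw": 1},
  {"x": 0,"y": 0,"z": 0.9,"ax": 0,"ay": 0,"az": 0,"claw": 1},
  {"x": 0,"y": -0.2,"z": 0.9,"ax": 0,"ay": 0,"az": 0,"claw": 1},
  {"x": -0.2,"y": -0.6,"z": 0.9,"ax": 0,"ay": 0,"az": 0,"claw": 1},
  {"x": -0.4,"y": -0.9,"z": 0,"ax": 0,"ay": 0,"az": 0,"claw": 1},
  {"x": -0.5,"y": -0.8,"z": 0,"ax": 0,"ay": 0,"az": 0,"claw": 1},
  {"x": -0.5,"y": -0.8,"z": 0,"ax": 0,"ay": 0,"az": 0,"claw": 1},
  {"x": 0,"y": 0,"z": 0,"ax": 0,"ay": 0,"az": 0,"claw": 1},
  {"x": 0,"y": 0,"z": 0,"ax": 0,"ay": 0,"az": 0,"claw": 1},
])

```text
clock: 15.52
position: [0.5536, -0.2416, 0.3399]
orientation: [[-0.957, 0.291, 0.0], [0.291, 0.957, 0.009], [0.002, 0.009, -1.0]]
force: [0.1, -0.5, -0.4]
width: -0.002
grasp_force: 0.0
```

```bash
python3 - <<'E'
from g import *
st()
T=optics.get_image("top");S=optics.get_image("scene")
m=(T.max(2)<75).astype(np.uint8);m[:,:318]=0;m[:,352:]=0;m[:200]=0;m[216:]=0
for b in blobs(m,15):print(b[0],b[1])
cv2.imwrite("pics/e.png",cv2.resize(np.hstack([T[90:330,190:440],S[100:340,200:430]]),None,fx=1.65,fy=1.65))
E
```

```text
[-0.191  0.421  0.753  1.785 -0.334  1.069  1.959] F_g [-0.  -0.6 -0.4] tcp_g [-0.1967 -0.2632  0.3399] tz_g [ 0.002  0.008 -1.   ]
[322 204  27   9 180] [334.79444444 207.88333333]
```

View pics/e.png

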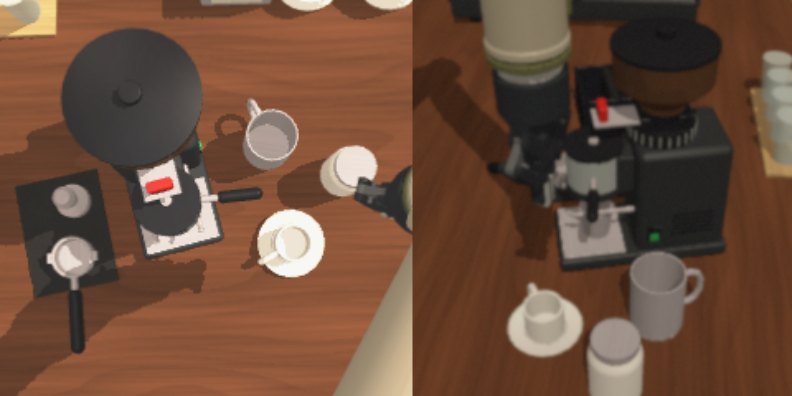

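The gate grip, at (160,185), is home by the hopper. The lever is back at rest: its handle centroid is (334.8,207.9), the same as at the start. Everything else stands where it was, and the robot is clear.

```bash
python3 -c "
from rig import env
print(env.close_job())"
```

```text
the job is handed in; nothing more can be done
None
```

The bean gate is pushed home against its stop, then the doser lever was pulled to its stop and has sprung back to rest; nothing else on the counter appears moved, and the job was handed in at about 16 s.

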